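# Make up two trial kits at the mixing bench

## Task

Make up the two trial kits: the large steel beaker (red lid) and the timer go in the blue tray, the amber jar and the vial plate in the yellow tray, one thing flat on the floor of each bay, upright, face up, and set down gently, not dropped. The vial plate sits on the hotplate's two dowels (everything is cold): take it by its handle and keep it level as it comes off and all the way, so that it does not bind. Leave the small steel beaker and the white jar where they stand.

Things in the scene. Friction and masses are not known exactly. Their poses are not given: they have to be found in the camera images.
- steel_beaker: the large stainless steel beaker, loose, closed by a flat red plastic lid that does not come off: 60 mm across (lid 62 mm, top 6 mm), 78 mm high with the lid, about 0.16 kg. Origin: centre of the underside; z up
- timer: digital timer, loose, lying flat on its back: white case 48 (x) x 68 (y) x 26 mm high, with a blue-framed display and a row of three small buttons on its top face, about 0.09 kg. Origin: centre of the underside; z out of the face. Easiest held by the upper half of its two long sides, across x
- amber_jar: amber (brown) glass jar with a black cap, closed, loose: 50 mm across, 75 mm high with the cap, about 0.17 kg. Origin: centre of the underside; z up
- vial_plate: aluminium plate, loose, 76 x 76 x 14 mm, four dark wells in its top, 0.24 kg, balanced. Black handle bar on two posts over its middle: 12 (x) x 60 (y) mm, 39 to 53 mm above the underside, 25 mm clear under it. At the start it lies on the hotplate, two 8 mm dowels 18 mm tall in its 9 mm through holes at x = +30 and -30 mm; free once raised 18 mm straight up. Origin: centre of the underside; z up
- small_beaker: the small stainless steel beaker, open, no lid, loose, not wanted: 42 mm across, 50 mm high. Origin: centre of the underside. To be left where it stands
- white_jar: white plastic jar with a white cap, loose, not wanted: 50 mm across, 75 mm high. Origin: centre of the underside. To be left where it stands
- blue_tray: blue kit tray, fixed: 106 (x) x 208 (y) x 12 mm high, floor and walls 4 mm thick (inner floor 4 mm above the bench). A 12 mm high wall across the middle parts it into two bays, 98 x 98 mm inside, centred at y = +51 and -51 mm. Origin: centre of the underside; y runs along its length. One thing to a bay, either bay will do
- yellow_tray: yellow kit tray, fixed: 106 (x) x 208 (y) x 12 mm high, floor and walls 4 mm thick (inner floor 4 mm above the bench). A 12 mm high wall across the middle parts it into two bays, 98 x 98 mm inside, centred at y = +51 and -51 mm. Origin: centre of the underside; y runs along its length. One thing to a bay, either bay will do
- hotplate: white stirring hotplate, fixed, cold: 230 (x) x 160 (y) mm, low panel with two black knobs on its -x side, top 90 mm high. On it a flat aluminium base 96 x 96 mm, upper face 98 mm above the bench, middle at x = +34, y = 0 mm, carries the two dowels (in line along x) and the vial plate (same yaw). Origin: centre of the underside
There are look-alikes about, which are no part of the job. Leave any purple look-alike of the timer alone.

How it is judged:
At the end, for the whole second after the job is handed in: Large steel beaker and timer in the blue tray, amber jar and vial plate in the yellow tray, one in each bay: origin inside the bay's walls and no more than 8 mm above the tray's underside (that is, on its floor), within 0.1 rad of upright (timer face up), at rest (x of steel_beaker in the frame of blue_tray between -0.046 and 0.046 m and y of steel_beaker in the frame of blue_tray between -0.097 and 0.097 m and z of each of steel_beaker, timer in the frame of blue_tray below 0.008 m and angle between each of steel_beaker, timer, amber_jar, vial_plate's own z axis and vertical below 0.1 rad and linear speed of each of steel_beaker, timer, amber_jar, vial_plate below 0.02 m/s and angular speed of each of steel_beaker, timer, amber_jar, vial_plate below 0.2 rad/s and x of timer in the frame of blue_tray between -0.046 and 0.046 m and y of timer in the frame of blue_tray between -0.097 and 0.097 m and x of amber_jar in the frame of yellow_tray between -0.046 and 0.046 m and y of amber_jar in the frame of yellow_tray between -0.097 and 0.097 m and z of each of amber_jar, vial_plate in the frame of yellow_tray below 0.008 m and x of vial_plate in the frame of yellow_tray between -0.046 and 0.046 m and y of vial_plate in the frame of yellow_tray between -0.097 and 0.097 m and ((y of steel_beaker in the frame of blue_tray above 0 m and y of timer in the frame of blue_tray below 0 m) or (y of steel_beaker in the frame of blue_tray below 0 m and y of timer in the frame of blue_tray above 0 m)) and ((y of amber_jar in the frame of yellow_tray above 0 m and y of vial_plate in the frame of yellow_tray below 0 m) or (y of amber_jar in the frame of yellow_tray below 0 m and y of vial_plate in the frame of yellow_tray above 0 m))); the robot touches nothing.
It fails at once if the vial plate tilted more than 0.2 rad (angle between vial_plate's own z axis and vertical above 0.2 rad).
It fails at once if the small steel beaker or the white jar moved more than 25 mm (distance of any of small_beaker, white_jar from where it was at the start of the episode above 0.025 m).
It fails at once if one of the four kit things dropped or flung: moving faster than 0.45 m/s (a fall of about 10 mm) out of the fingers ((linear speed of steel_beaker above 0.45 m/s and contact force between steel_beaker and the fingers below 0.05 N) or (linear speed of timer above 0.45 m/s and contact force between timer and the fingers below 0.05 N) or (linear speed of amber_jar above 0.45 m/s and contact force between amber_jar and the fingers below 0.05 N) or (linear speed of vial_plate above 0.45 m/s and contact force between vial_plate and the fingers below 0.05 N)).
It also fails if it takes over 118 s, if anything falls off the work surface, if the arm or the gripper's body presses on something with over 40 N, if the wrist force passes 120 N, or if a joint passes its speed limit or range.

## Robot

A 6-joint arm with a two-finger parallel gripper is mounted at the origin on the work surface. World frame = base frame: x ahead of the robot, y to its left, z up, the work surface at z = 0. Lengths are in m, angles in rad, forces in N, time in s.
With the tool pointing down it reaches from about 0.25 to 0.8 m from the base axis. Payload 8.5 kg.
Tool frame: the origin (TCP) lies on the centre line of the jaws, within the pads' length; the fingertips stand 22 mm ahead of it and the grasp point (between the pads) lies 3 mm ahead of it; y points along the fingers, z is the direction in which the jaws open and shut, and the axes are right-handed (so a half turn about y gives the same grasp; the last joint's range is limited). The gripper opens to 85 mm and grips with 20 to 120 N. Pads are 22 mm wide; open, the fingers measure 114 mm over their backs; the gripper's body (76 mm by 85 mm) begins 54 mm behind the grasp point. The pads swing forward as they close: fully open they stand 13 mm farther back than shut.
Start: joints at [1.105, 0.238, -0.013, 1.319, 0, 1.571], TCP at [0.236, 0.469, 0.253] pointing down, gripper open.
Joint ranges: [-2.66, 2.66], [-1.03, 1.9], [-1.14, 1.46], [-1.82, 2.27], [-1.45, 1.34], [-3.14, 3.14]. Speed limits (rad/s): [2.22, 2.22, 2.79, 3.14, 3.14, 3.14].

## Interface

Orientations are given as a unit quaternion [x, y, z, w].
In Python, from station import r gives the robot as it stands.
- The arm moves only by the tool jog_arm, never from a script. Its argument "moves" is a list that holds one entry, the list of rows, each a list of 7 numbers: the turn, a rotation vector about the tool's x, y, z in rad, then the shift along the tool's x, y, z in m, then the opening, from 0 (shut) to 1 (fully open). A call has exactly 8 rows; each row shifts and turns the pose as measured when the row begins, along the tool's axes as they then stand; what a row does not reach is not made up. A row lasts 1/12 s, in which the tool goes at most 41.7 mm and 7.16 degrees, less where a joint would pass 70% of its speed; a pose out of reach is approached as far as the arm can. A call with a gripper value outside its range is refused whole. The fingers move at their own pace and stop on an object; the grip force is fixed at half the most. Time passes only in rows, so rows that do not move let the fingers close, or fill a call up. It gives the time, the measured TCP pose, the force and the opening at its end, in the units of the state.
- r.sense(): the state, without advancing time (a new reading comes with each control period).
- r.capture(name): name is "side" or "top"; returns a dict with "pixels" (400x640x3 uint8, red, green, blue), "range_z" (400x640 float32, m along the optical axis (not along the pixel's ray), 0 where there is no reading), "fx", "fy", "cx", "cy" (pixels), "position" and "orientation" of the camera in the world. Camera axes: x right, y up, looking along -z (the intrinsics and any distortion apply to the point x, -y, -z); pixel columns grow to the right and rows downward; lengths in m; the calibration is good to about 2 mm. A picture is of the moment at which its call begins.
- r.hand_in(): hands the job in, once; it reports no verdict.
The state is a dict: "time_s": time; "qpos": joint angles; "joint_vel": joint speeds; "tau": joint torques, N m; "eef_pos": TCP position; "tcp_rot": TCP orientation; "ft_force": force on the tool from outside, world axes, zero at the start; "torque": the same for the moment, N m; "finger_gap": finger opening in m.
Only numpy, scipy, OpenCV 4.12 (cv2) and the standard library are available. Lean on these libraries where they do the work, as an engineer would, in place of code of your own. Each camera call takes 0.05 s, during which the arm holds its last target. There are 200 camera calls.

## Working session

There is one attempt and no reset: what is moved stays moved. The work goes in short steps, Python scripts to look and compute and a tool call to move; the robot and the scene stay as the last step left them, time stands still between calls to the robot, and variables do not carry over. Pictures are saved under pics/ and viewed, about 12 in all and at most 16, crops included, and the job is handed in when it is done.

Besides the shell and the picture viewer there is one more tool, called after "Request:" in YAML: its name, and indented under it one key for each argument. jog_arm: Moves the arm, as the interface text tells. Its arguments: {"type":"object","properties":{"moves":{"type":"array"}},"required":["moves"]}

```bash
ls; mkdir -p pics
cat > h.py <<'E'
import numpy as np, cv2
from scipy.spatial.transform import Rotation as R
from station import r
def save(c,name): cv2.imwrite('pics/'+name+'.png',cv2.cvtColor(c['pixels'],cv2.COLOR_RGB2BGR))
def pts(c):
    d=c['range_z']; v,u=np.mgrid[0:400,0:640]
    p=np.stack([(u-c['cx'])/c['fx']*d,-(v-c['cy'])/c['fy']*d,-d],-1)
    w=p@R.from_quat(c['orientation']).as_matrix().T+np.array(c['position'])
    w[d==0]=np.nan
    return w
E
python3 - <<'E'
from h import *
s=r.sense()
for k,v in s.items(): print(k,np.round(v,4))
for n in('top','side'):
    c=r.capture(n); save(c,n+'0'); np.savez(n+'0.npz',**c)
    print(n,{k:np.round(v,4) for k,v in c.items() if k not in('pixels','range_z')})
E
```

```text
pics
time_s 0.0
qpos [ 1.105   0.2388 -0.0142  1.3192 -0.      1.5708]
joint_vel [-0.0015  0.0022 -0.0013 -0.0011  0.0005 -0.0021]
tau [ 4.60000e-03 -5.38778e+01  3.46440e+01  1.82000e-02  4.00000e-04
 -0.00000e+00]
eef_pos [0.2357 0.4687 0.2527]
tcp_rot [ 0.6885 -0.1633  0.1631 -0.6875]
ft_force [-0.1631 -0.2987 -0.6999]
torque [ 0.0056  0.0219 -0.0263]
finger_gap 0.0855
top {'fx': np.float64(438.8621), 'fy': np.float64(438.8621), 'cx': np.float64(319.7364), 'cy': np.float64(201.347), 'position': array([0.2804, 0.0124, 1.3569]), 'orientation': array([-0.0643,  0.0743,  0.7099, -0.6974])}
side {'fx': np.float64(454.8728), 'fy': np.float64(454.8728), 'cx': np.float64(315.5845), 'cy': np.float64(203.8303), 'position': array([ 0.4562, -0.7365,  0.8945]), 'orientation': array([ 0.3678, -0.0144, -0.039 ,  0.929 ])}
```

View pics/top0.png

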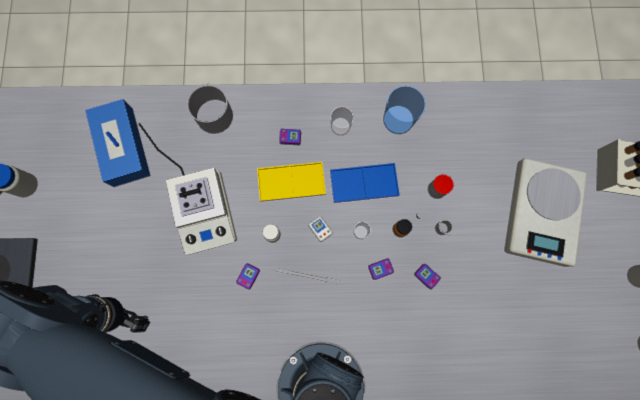

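View pics/side0.png

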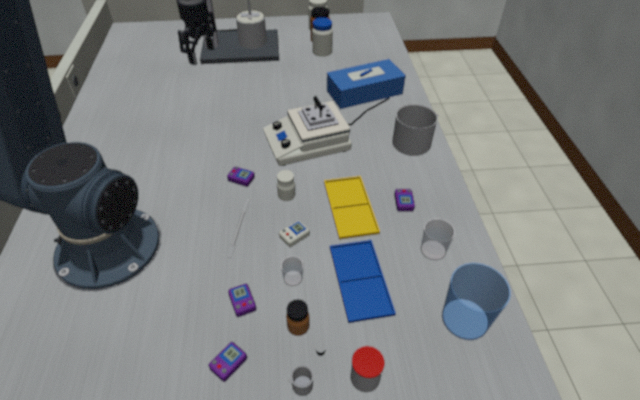

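The top view shows the red lid at (443,185), the timer at (320,229), the amber jar at (402,228) and the plate at (194,196). The white jar is at (271,233) and the small steel beaker at (444,228). The yellow tray is at (291,182) and the blue one at (365,183). The side view agrees. There are four purple timers, and a glass beaker at (361,230).

Run:
```python
from h import *
c=dict(np.load('top0.npz')); w=pts(c)
hsv=cv2.cvtColor(c['pixels'],cv2.COLOR_RGB2HSV); H,S,V=[hsv[...,i].astype(int) for i in range(3)]
def roi(u,v,a):
    m=np.zeros((400,640),bool); m[v-a:v+a,u-a:u+a]=1; return m
def ray(u,v,z):
    d=R.from_quat(c['orientation']).apply([(u-c['cx'])/c['fx'],-(v-c['cy'])/c['fy'],-1]); p=c['position']; return p+d*(z-p[2])/d[2]
def rep(n,m,z):
    m=cv2.morphologyEx(m.astype(np.uint8),cv2.MORPH_OPEN,np.ones((2,2)))
    k,l,st,ce=cv2.connectedComponentsWithStats(m); i=1+np.argmax(st[1:,4]); m=l==i
    cn=max(cv2.findContours(m.astype(np.uint8),0,2)[0],key=cv2.contourArea)
    P=np.array([ray(u,v,z)[:2] for u,v in cn[:,0]],np.float32)
    q=cv2.minAreaRect(P); 
    print(n,st[i,4],'cen',ray(*ce[i],z)[:2].round(4),'rect',np.round(q[0],4),np.round(q[1],4),round(q[2],1),'zmed',np.nanmedian(w[m][:,2]).round(4),'z90',np.nanpercentile(w[m][:,2],90).round(4))
print('bench z',np.nanmedian(w[240:300,340:420,2]))
rep('red',roi(443,185,18)&((H<8)|(H>172))&(S>150),.078)
rep('timer',roi(320,229,16)&(w[...,2]>.014),.026)
rep('amberH',roi(402,228,14)&(w[...,2]>.062),.075)
rep('white',roi(271,233,14)&(w[...,2]>.062),.075)
rep('smallb',roi(444,228,13)&(w[...,2]>.03),.05)
rep('glass',roi(361,230,13)&(w[...,2]>.03),.05)
rep('yellow',roi(291,182,50)&(H>20)&(H<35)&(S>150),.008)
rep('blue',roi(365,183,50)&(H>100)&(H<120)&(S>150),.008)
rep('plate',roi(194,196,30)&(w[...,2]>.105),.112)
rep('handle',roi(194,196,30)&(w[...,2]>.130),.151)
rep('handledark',roi(190,194,20)&(V<60),.151)
rep('hp',roi(194,196,40)&(w[...,2]>.08)&(w[...,2]<.1),.09)
a=np.nan_to_num(w[...,2])[170:225,165:230]
big=cv2.resize(c['pixels'][150:275,140:340],(800,500),interpolation=2)
big2=cv2.resize(c['pixels'][165:265,380:480],(500,500),interpolation=2)
cv2.imwrite('pics/crop1.png',big[...,::-1]);cv2.imwrite('pics/crop2.png',big2[...,::-1])
```

```text
bench z 0.0008585976498078907
red 304 cen [ 0.5787 -0.382 ] rect [ 0.5787 -0.3814] [0.058  0.0556] 89.1 zmed 0.0785 z90 0.0821
timer 344 cen [ 0.4568 -0.0109] rect [ 0.457 -0.011] [0.0679 0.0478] 34.1 zmed 0.0263 z90 0.0301
amberH 188 cen [ 0.4528 -0.2581] rect [ 0.4525 -0.2586] [0.0414 0.0449] 86.9 zmed 0.0748 z90 0.0789
white 186 cen [0.4432 0.1364] rect [0.443  0.1363] [0.041  0.0416] 90.0 zmed 0.0746 z90 0.0777
smallb 53 cen [ 0.4527 -0.401 ] rect [ 0.4516 -0.4011] [0.0151 0.0427] 85.6 zmed 0.0437 z90 0.0536
glass 223 cen [ 0.4477 -0.1364] rect [ 0.4474 -0.1369] [0.0481 0.0486] 88.0 zmed 0.0347 z90 0.0523
yellow 2144 cen [0.6125 0.0779] rect [0.613  0.0775] [0.1061 0.207 ] 5.0 zmed 0.0047 z90 0.0098
blue 2095 cen [ 0.6046 -0.1546] rect [ 0.6053 -0.1548] [0.1049 0.206 ] 5.3 zmed 0.0047 z90 0.0097
plate 705 cen [0.5489 0.3563] rect [0.5489 0.3561] [0.0785 0.0771] 14.5 zmed 0.1133 z90 0.1486
handle 109 cen [0.5484 0.3544] rect [0.5488 0.3546] [0.0154 0.06  ] 12.1 zmed 0.1482 z90 0.1524
handledark 108 cen [0.5519 0.3544] rect [0.5547 0.3529] [0.0246 0.061 ] 13.7 zmed 0.1467 z90 0.1524
hp 1635 cen [0.5452 0.3526] rect [0.5483 0.355 ] [0.1485 0.1485] 14.4 zmed 0.0906 z90 0.0977
```

View pics/crop1.png

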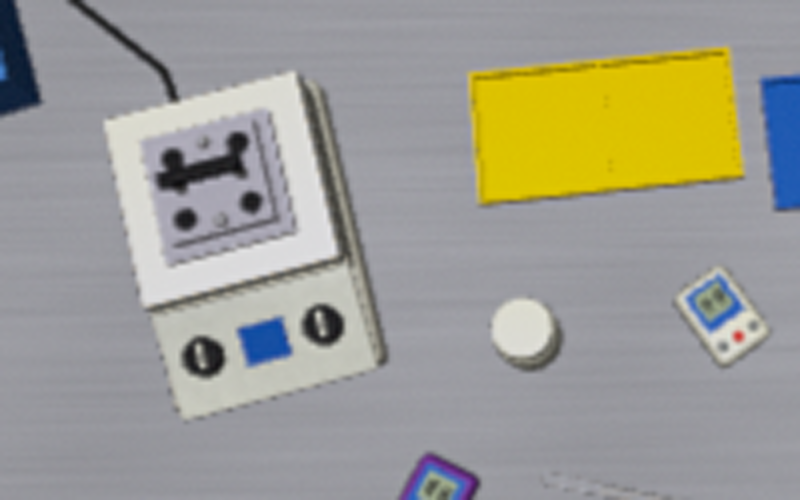

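```bash
cat >> h.py <<'E'
def go(target,zdir_deg):
    """remaining shift in tool axes, and turn: jaw axis to zdir_deg in world (mod 180), tool down"""
    s=r.sense(); A=R.from_quat(s['tcp_rot']); p=np.array(s['eef_pos']); M=A.as_matrix()
    cur=np.degrees(np.arctan2(M[1,2],M[0,2]))
    dz=(zdir_deg-cur+90)%180-90
    a=np.radians(cur+dz); z=np.array([np.cos(a),np.sin(a),0]); y=np.array([0,0,-1.]); x=np.cross(y,z)
    G=R.from_matrix(np.stack([x,y,z],1))
    print('t',s['time_s'],'pos',p.round(4),'jaw',cur.round(1),'gap',round(s['finger_gap'],4),'F',np.round(s['ft_force'],1),'q',np.round(s['qpos'],2))
    print('dworld',(np.array(target)-p).round(4),'turn(tool)',(A.inv()*G).as_rotvec().round(4),'shift in goal axes',G.inv().apply(np.array(target)-p).round(4),'shift now axes',A.inv().apply(np.array(target)-p).round(4))
E
python3 -c "
from h import *
go([.549,.356,.22],14)"
```

```text
t 0.1 pos [0.2356 0.4688 0.2527] jaw 63.3 gap 0.0855 F [-0.3  0.   0. ] q [ 1.1   0.24 -0.01  1.32  0.    1.57]
dworld [ 0.3134 -0.1128 -0.0327] turn(tool) [1.300e-03 8.607e-01 6.000e-04] shift in goal axes [0.1852 0.0327 0.2768] shift now axes [0.3306 0.0327 0.04  ]
```

Request:
jog_arm:
  moves:
    - [[0,0.123,0,0,0,0,0.6],[0,0.123,0,0,0,0,0.6],[0,0.123,0,0,0,0,0.6],[0,0.123,0,0,0,0,0.6],[0,0.123,0,0,0,0,0.6],[0,0.123,0,0,0,0,0.6],[0,0.123,0,0,0,0,0.6],[0,0,0,0,0,0,0.6]]

```text
time_s: 0.77
eef_pos: [0.2349, 0.4672, 0.2497]
tcp_rot: [0.555, -0.44, 0.442, -0.55]
ft_force: [0.7, -0.3, 0.4]
finger_gap: 0.0511
```

Request:
jog_arm:
  moves:
    - [[0,0,0,0.022,0.004,0.033,0.6],[0,0,0,0.022,0.004,0.033,0.6],[0,0,0,0.022,0.004,0.033,0.6],[0,0,0,0.022,0.004,0.033,0.6],[0,0,0,0.022,0.004,0.033,0.6],[0,0,0,0.022,0.004,0.033,0.6],[0,0,0,0.022,0.004,0.033,0.6],[0,0,0,0,0,0,0.6]]

```text
time_s: 1.43
eef_pos: [0.504, 0.3694, 0.2179]
tcp_rot: [0.566, -0.428, 0.428, -0.559]
ft_force: [-1.1, -1.0, -0.3]
finger_gap: 0.051
```

```bash
python3 -c "
from h import *
go([.549,.356,.20],14)"
```

```text
t 1.4333 pos [0.504  0.3694 0.2179] jaw 15.4 gap 0.051 F [-1.1 -1.  -0.3] q [ 0.63  0.43  0.18  1.33 -0.    1.94]
dworld [ 0.045  -0.0134 -0.0179] turn(tool) [0.0067 0.0249 0.0057] shift in goal axes [0.0239 0.0179 0.0404] shift now axes [0.0248 0.0178 0.0399]
```

Request:
jog_arm:
  moves:
    - [[0.007,0.025,0.006,0.012,0.004,0.02,0.6],[0,0,0,0.012,0.004,0.02,0.6],[0,0,0,0,0,0,0.6],[0,0,0,0,0,0,0.6],[0,0,0,0,0,0,0.6],[0,0,0,0,0,0,0.6],[0,0,0,0,0,0,0.6],[0,0,0,0,0,0,0.6]]

```text
time_s: 2.1
eef_pos: [0.5506, 0.3539, 0.2063]
tcp_rot: [0.563, -0.431, 0.429, -0.559]
ft_force: [0.2, -0.4, 0.1]
finger_gap: 0.0515
```

```bash
python3 -c "
from h import *
go([.549,.356,.151],14)
c=r.capture('top');t=c['pixels'][150:250,150:250];c2=r.capture('side');t2=c2['pixels'][70:170,255:355]
im=np.hstack([cv2.resize(x,(400,400),interpolation=2) for x in (t,t2)]);cv2.imwrite('pics/p1.png',im[...,::-1])"
```

```text
t 2.1 pos [0.5506 0.3539 0.2063] jaw 15.0 gap 0.0515 F [ 0.2 -0.4  0.1] q [0.57 0.48 0.24 1.33 0.   1.88]
dworld [-0.0016  0.0021 -0.0553] turn(tool) [0.0053 0.0178 0.0008] shift in goal axes [-0.0025  0.0553 -0.001 ] shift now axes [-0.0025  0.0553 -0.0007]
```

View pics/p1.png

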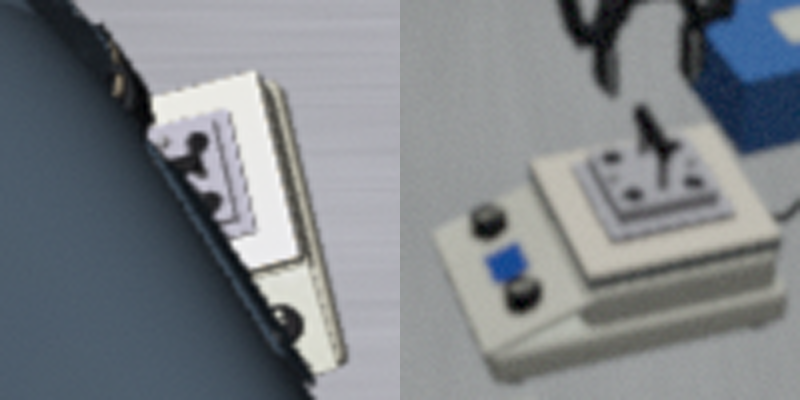

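The side view shows the open fingers at about (610,80) and (690,60), either side of the handle at (650,130). I'll descend.

Request:
jog_arm:
  moves:
    - [[0.005,0.018,0,-0.0025,0.01,-0.001,0.6],[0,0,0,0,0.01,0,0.6],[0,0,0,0,0.01,0,0.6],[0,0,0,0,0.01,0,0.6],[0,0,0,0,0.01,0,0.6],[0,0,0,0,0,0,0.6],[0,0,0,0,0,0,0.6],[0,0,0,0,0,0,0.6]]

```text
time_s: 2.87
eef_pos: [0.5478, 0.3567, 0.1528]
tcp_rot: [0.558, -0.434, 0.435, -0.558]
ft_force: [0.7, 0.7, 0.0]
finger_gap: 0.051
```

```bash
python3 -c "
from h import *
go([.549,.356,.151],14)"
```

```text
t 2.8667 pos [0.5478 0.3567 0.1528] jaw 14.2 gap 0.051 F [0.7 0.7 0. ] q [ 0.58  0.5   0.13  1.2  -0.    1.9 ]
dworld [ 0.0012 -0.0007 -0.0018] turn(tool) [-0.      0.0033  0.0008] shift in goal axes [0.0009 0.0018 0.001 ] shift now axes [0.0009 0.0018 0.001 ]
```

Request:
jog_arm:
  moves:
    - [[0,0,0,0.001,0.002,0.001,0.4],[0,0,0,0,0,0,0.25],[0,0,0,0,0,0,0.15],[0,0,0,0,0,0,0.05],[0,0,0,0,0,0,0],[0,0,0,0,0,0,0],[0,0,0,0,0,0,0],[0,0,0,0,0,0,0]]

```text
time_s: 3.53
eef_pos: [0.5534, 0.3569, 0.153]
tcp_rot: [-0.555, 0.433, -0.437, 0.56]
ft_force: [0.5, 1.0, -2.3]
finger_gap: 0.0108
```

```bash
python3 -c "
from h import *
go([.549,.356,.151],14); print(r.sense()['torque'])"
```

```text
t 3.5333 pos [0.5534 0.3569 0.153 ] jaw 14.1 gap 0.0108 F [ 0.5  1.  -2.3] q [ 0.57  0.5   0.13  1.19 -0.    1.9 ]
dworld [-0.0044 -0.0009 -0.002 ] turn(tool) [-0.0088  0.0023 -0.0003] shift in goal axes [-0.0002  0.002  -0.0044] shift now axes [-0.0002  0.002  -0.0045]
[ 0.12188339 -0.29280097  0.02429934]
```

Request:
jog_arm:
  moves:
    - [[0,0,0,0,-0.004,0,0],[0,0,0,0,-0.004,0,0],[0,0,0,0,-0.004,0,0],[0,0,0,0,-0.004,0,0],[0,0,0,0,-0.004,0,0],[0,0,0,0,-0.004,0,0],[0,0,0,0,-0.004,0,0],[0,0,0,0,-0.004,0,0]]

```text
time_s: 4.2
eef_pos: [0.5521, 0.3566, 0.1874]
tcp_rot: [-0.556, 0.433, -0.436, 0.56]
ft_force: [0.5, 0.3, -2.6]
finger_gap: 0.0107
```

```bash
python3 -c "
from h import *
go([.549,.356,.21],14); print(r.sense()['torque'])
c2=r.capture('side');t2=c2['pixels'][70:170,255:355]
cv2.imwrite('pics/p2.png',cv2.resize(t2,(500,500),interpolation=2)[...,::-1])"
```

```text
t 4.2 pos [0.5521 0.3566 0.1874] jaw 14.2 gap 0.0107 F [ 0.5  0.3 -2.6] q [ 0.57  0.49  0.2   1.27 -0.    1.9 ]
dworld [-0.0031 -0.0006  0.0226] turn(tool) [-0.0064  0.0027  0.0002] shift in goal axes [-0.0002 -0.0226 -0.0031] shift now axes [-0.0002 -0.0226 -0.003 ]
[ 0.0142606   0.0763341  -0.04479073]
```

View pics/p2.png

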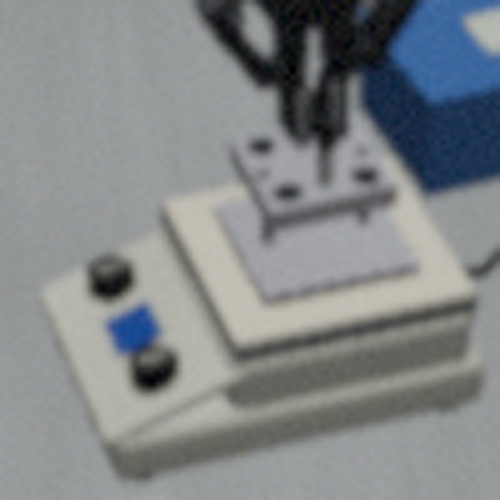

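The plate is clear of the dowels and level; both dowel tops show under it at (268,232) and (363,215).

Request:
jog_arm:
  moves:
    - [[0,0,0,0,-0.007,0,0],[0,0.04,0,0,-0.007,0,0],[0,0.04,0,0,-0.007,0,0],[0,0.04,0,0,-0.003,0,0],[0,0.04,0,0.005,0,0.001,0],[0,0,0,0.01,0,0.002,0],[0,0,0,0.016,0,0.003,0],[0,0,0,0.02,0,0.003,0]]

```text
time_s: 4.92
eef_pos: [0.5651, 0.3072, 0.2165]
tcp_rot: [-0.518, 0.477, -0.479, 0.524]
ft_force: [0.7, -0.2, -2.7]
finger_gap: 0.0106
```

Request:
jog_arm:
  moves:
    - [[0,0,0,0.024,0,0.004,0],[0,0,0,0.024,0,0.004,0],[0,0,0,0.024,0,0.004,0],[0,0,0,0.024,0,0.004,0],[0,0,0,0.024,0,0.004,0],[0,0,0,0.022,0,0.003,0],[0,0,0,0.014,0,0.002,0],[0,0,0,0.005,0,0,0]]

```text
time_s: 5.58
eef_pos: [0.6057, 0.1289, 0.2168]
tcp_rot: [-0.521, 0.474, -0.478, 0.524]
ft_force: [-0.4, 0.4, -2.7]
finger_gap: 0.0107
```

```bash
python3 -c "
from h import *
go([.6086,.1283,.09],5)"
```

```text
t 5.5833 pos [0.6057 0.1289 0.2168] jaw 5.4 gap 0.0107 F [-0.4  0.4 -2.7] q [ 0.21  0.41  0.14  1.3  -0.    1.69]
dworld [ 0.0029 -0.0006 -0.1268] turn(tool) [-0.0066  0.0068  0.0007] shift in goal axes [0.0009 0.1268 0.0029] shift now axes [0.0008 0.1268 0.002 ]
```

Request:
jog_arm:
  moves:
    - [[-0.003,0.007,0,0.001,0.015,0.003,0],[0,0,0,0,0.02,0,0],[0,0,0,0,0.02,0,0],[0,0,0,0,0.02,0,0],[0,0,0,0,0.02,0,0],[0,0,0,0,0.016,0,0],[0,0,0,0,0.01,0,0],[0,0,0,0,0,0,0]]

```text
time_s: 6.25
eef_pos: [0.6091, 0.121, 0.0935]
tcp_rot: [-0.52, 0.476, -0.479, 0.523]
ft_force: [-0.7, -0.5, -2.6]
finger_gap: 0.0107
```

```bash
python3 -c "
from h import *
go([.6086,.1283,.059],5)
c2=r.capture('side');save(c2,'p3')"
```

```text
t 6.25 pos [0.6091 0.121  0.0935] jaw 5.0 gap 0.0107 F [-0.7 -0.5 -2.6] q [ 0.2   0.48 -0.06  1.02 -0.    1.68]
dworld [-0.0005  0.0073 -0.0345] turn(tool) [-0.0065  0.0007  0.0005] shift in goal axes [-0.0073  0.0345  0.0001] shift now axes [-0.0073  0.0345 -0.0001]
```

View pics/p3.png

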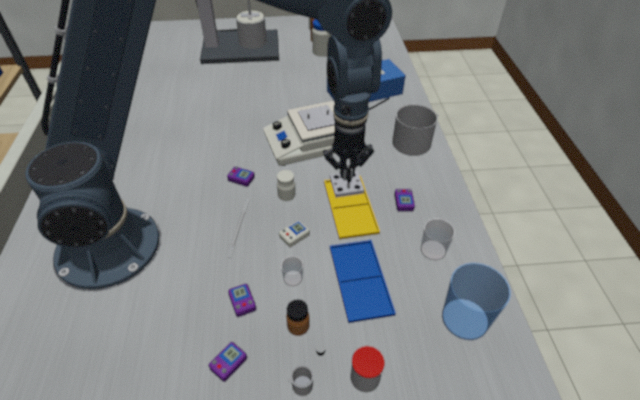

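The plate is held level above the far yellow bay, at about (348,185). The arm coasted 7 mm in y, so I'll correct that and lower.

Request:
jog_arm:
  moves:
    - [[0,0,0,-0.007,0,0,0],[0,0,0,0,0,0,0],[0,0,0,0,0.01,0,0],[0,0,0,0,0.01,0,0],[0,0,0,0,0.006,0,0],[0,0,0,0,0.003,0,0],[0,0,0,0,0,0,0],[0,0,0,0,0,0,0]]

```text
time_s: 6.97
eef_pos: [0.6114, 0.1297, 0.0668]
tcp_rot: [-0.518, 0.474, -0.48, 0.526]
ft_force: [0.0, 0.4, -2.1]
finger_gap: 0.0104
```

```bash
python3 -c "
from h import *
go([.6086,.1283,.059],5)"
```

```text
t 6.9667 pos [0.6114 0.1297 0.0668] jaw 5.1 gap 0.0104 F [ 0.   0.4 -2.1] q [ 0.21  0.51 -0.1   0.95 -0.    1.69]
dworld [-0.0028 -0.0014 -0.0078] turn(tool) [-0.0137  0.0021 -0.0005] shift in goal axes [ 0.0012  0.0078 -0.0029] shift now axes [ 0.0012  0.0078 -0.003 ]
```

Request:
jog_arm:
  moves:
    - [[0,0,0,0,0.002,-0.002,0],[0,0,0,0,0,0,0],[0,0,0,0,0.002,0,0],[0,0,0,0,0,0,0],[0,0,0,0,0.001,0,0],[0,0,0,0,0,0,0],[0,0,0,0,0,0,0],[0,0,0,0,0,0,0]]

```text
time_s: 7.63
eef_pos: [0.6097, 0.1294, 0.0621]
tcp_rot: [-0.518, 0.474, -0.481, 0.526]
ft_force: [0.6, -0.0, -2.7]
finger_gap: 0.0105
```

```bash
python3 -c "
from h import *
go([.6086,.1283,.059],5);print(r.sense()['torque'])"
```

```text
t 7.6333 pos [0.6097 0.1294 0.0621] jaw 5.1 gap 0.0105 F [ 0.6 -0.  -2.7] q [ 0.21  0.51 -0.11  0.94 -0.    1.69]
dworld [-0.0011 -0.0011 -0.0031] turn(tool) [-0.0148  0.0018 -0.0006] shift in goal axes [ 0.001   0.0031 -0.0012] shift now axes [ 0.001   0.0031 -0.0012]
[-0.03682223  0.09686936  0.03457391]
```

Request:
jog_arm:
  moves:
    - [[-0.012,0,0,0,0.001,0,0],[0,0,0,0,0.001,0,0],[0,0,0,0,0.001,0,0],[0,0,0,0,0.001,0,0],[0,0,0,0,0,0,0],[0,0,0,0,0,0,0],[0,0,0,0,0,0,0],[0,0,0,0,0,0,0]]

```text
time_s: 8.3
eef_pos: [0.6103, 0.1295, 0.0584]
tcp_rot: [-0.521, 0.477, -0.478, 0.523]
ft_force: [-0.5, 0.2, -1.9]
finger_gap: 0.0103
```

```bash
python3 -c "
from h import *
go([.6086,.1283,.059],5);print(r.sense()['torque'])
c2=r.capture('side');t2=c2['pixels'][130:250,300:400]
cv2.imwrite('pics/p4.png',cv2.resize(t2,(500,600),interpolation=2)[...,::-1])"
```

```text
t 8.3 pos [0.6103 0.1295 0.0584] jaw 5.1 gap 0.0103 F [-0.5  0.2 -1.9] q [ 0.21  0.52 -0.1   0.95  0.    1.69]
dworld [-0.0017 -0.0012  0.0006] turn(tool) [-0.0026  0.0018 -0.0007] shift in goal axes [ 0.001  -0.0006 -0.0018] shift now axes [ 0.001  -0.0006 -0.0018]
[-0.00057414  0.07382448  0.0174489 ]
```

View pics/p4.png

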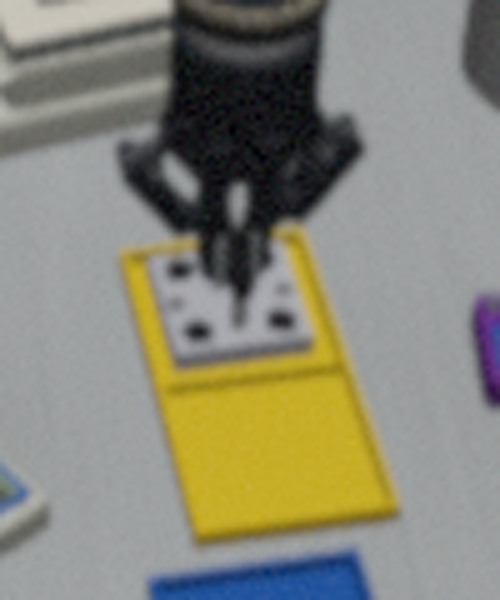

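The plate is centred in the bay and almost down, with the force just starting to change.

Request:
jog_arm:
  moves:
    - [[0,0,0,0,0.001,0,0],[0,0,0,0,0.001,0,0],[0,0,0,0,0,0,0],[0,0,0,0,0,0,0],[0,0,0,0,0,0,0],[0,0,0,0,0,0,0],[0,0,0,0,0,0,0],[0,0,0,0,0,0,0]]

```text
time_s: 9.02
eef_pos: [0.6104, 0.1295, 0.0583]
tcp_rot: [-0.52, 0.476, -0.478, 0.523]
ft_force: [-1.0, -0.6, 0.7]
finger_gap: 0.0107
```

```bash
python3 -c "
from h import *
go([.6086,.1283,.059],5);print(r.sense()['torque'])"
```

```text
t 9.0167 pos [0.6104 0.1295 0.0583] jaw 5.1 gap 0.0107 F [-1.  -0.6  0.7] q [ 0.21  0.52 -0.1   0.95  0.    1.69]
dworld [-0.0018 -0.0012  0.0007] turn(tool) [-0.0044  0.0019 -0.0009] shift in goal axes [ 0.0011 -0.0007 -0.0019] shift now axes [ 0.0011 -0.0007 -0.0019]
[-0.04417792  0.33520513 -0.02146857]
```

The plate has touched down. Open, rise, then go to the amber jar.

Request:
jog_arm:
  moves:
    - [[0,0,0,0,0,0,0.1],[0,0,0,0,0,0,0.2],[0,0,0,0,0,0,0.3],[0,0,0,0,0,0,0.45],[0,0,0,0,0,0,0.5],[0,0,0,0,0,0,0.5],[0,0,0,0,0,0,0.5],[0,0,0,0,-0.005,0,0.5]]

```text
time_s: 9.68
eef_pos: [0.6108, 0.1296, 0.0626]
tcp_rot: [-0.52, 0.476, -0.478, 0.523]
ft_force: [0.2, 0.1, -0.2]
finger_gap: 0.0429
```

Request:
jog_arm:
  moves:
    - [[0,0,0,0,-0.01,0,0.5],[0,0,0,0,-0.02,0,0.5],[0,0,0,0,-0.025,0,0.5],[0,0,0,0,-0.025,0,0.5],[0,0,0,0,-0.025,0,0.7],[0,0,0,0,-0.015,0,1],[0,0,0,0,0,0,1],[0,0,0,0,0,0,1]]

```text
time_s: 10.35
eef_pos: [0.6099, 0.1294, 0.1944]
tcp_rot: [-0.52, 0.476, -0.479, 0.524]
ft_force: [-0.3, 0.4, -0.5]
finger_gap: 0.0857
```

```bash
python3 -c "
from h import *
go([.4528,-.2582,.16],5)"
```

```text
t 10.35 pos [0.6099 0.1294 0.1944] jaw 5.1 gap 0.0857 F [-0.3  0.4 -0.5] q [0.21 0.42 0.11 1.25 0.   1.69]
dworld [-0.1571 -0.3876 -0.0344] turn(tool) [-0.0072  0.0019 -0.0013] shift in goal axes [ 0.3724  0.0344 -0.1903] shift now axes [ 0.3721  0.0325 -0.1912]
```

Request:
jog_arm:
  moves:
    - [[0,0,0,0.015,0,-0.008,1],[0,0,0,0.031,0,-0.016,1],[0,0,0,0.031,0,-0.016,1],[0,0,0,0.031,0,-0.016,1],[0,0,0,0.031,0,-0.016,1],[0,0,0,0.031,0,-0.016,1],[0,0,0,0.031,0,-0.016,1],[0,0,0,0.031,0,-0.016,1]]

```text
time_s: 11.02
eef_pos: [0.5068, -0.1148, 0.186]
tcp_rot: [-0.523, 0.475, -0.474, 0.526]
ft_force: [0.9, 0.4, -0.1]
finger_gap: 0.0854
```

Request:
jog_arm:
  moves:
    - [[0,0,0,0.031,0,-0.016,1],[0,0,0,0.031,0,-0.016,1],[0,0,0,0.031,0,-0.016,1],[0,0,0,0.025,0,-0.013,1],[0,0,0,0.012,0.01,-0.006,1],[0,0,0,0,0.01,0,1],[0,0,0,0,0,0,1],[0,0,0,0,0,0,1]]

```text
time_s: 11.68
eef_pos: [0.4417, -0.2618, 0.1583]
tcp_rot: [-0.522, 0.48, -0.473, 0.522]
ft_force: [-0.1, -0.2, 0.3]
finger_gap: 0.0854
```

```bash
python3 -c "
from h import *
go([.4528,-.2582,.16],5)"
```

```text
t 11.6833 pos [ 0.4417 -0.2618  0.1583] jaw 5.2 gap 0.0854 F [-0.1 -0.2  0.3] q [-0.54  0.28 -0.21  1.09  0.    0.94]
dworld [0.0111 0.0036 0.0017] turn(tool) [ 0.0068  0.0042 -0.0076] shift in goal axes [-0.0026 -0.0017  0.0114] shift now axes [-0.0026 -0.0018  0.0114]
```

Request:
jog_arm:
  moves:
    - [[0.007,0.004,-0.007,-0.002,0,0.01,1],[0,0,0,0,0,0,1],[0,0,0,0,0.015,0,1],[0,0,0,0,0.015,0,1],[0,0,0,0,0.01,0,1],[0,0,0,0,0,0,1],[0,0,0,0,0,0,1],[0,0,0,0,0,0,1]]

```text
time_s: 12.35
eef_pos: [0.4572, -0.2542, 0.1196]
tcp_rot: [-0.523, 0.474, -0.477, 0.524]
ft_force: [0.5, -0.4, 0.8]
finger_gap: 0.0852
```

```bash
python3 -c "
from h import *
go([.4528,-.2582,.045],5)
c2=r.capture('side');t2=c2['pixels'][220:400,220:400]
cv2.imwrite('pics/p5.png',cv2.resize(t2,(500,500),interpolation=2)[...,::-1])"
```

```text
t 12.35 pos [ 0.4572 -0.2542  0.1196] jaw 5.5 gap 0.0852 F [ 0.5 -0.4  0.8] q [-0.51  0.31 -0.27  0.98  0.    0.97]
dworld [-0.0044 -0.004  -0.0746] turn(tool) [-0.0048  0.0082  0.002 ] shift in goal axes [ 0.0036  0.0746 -0.0047] shift now axes [ 0.0034  0.0745 -0.0051]
```

View pics/p5.png

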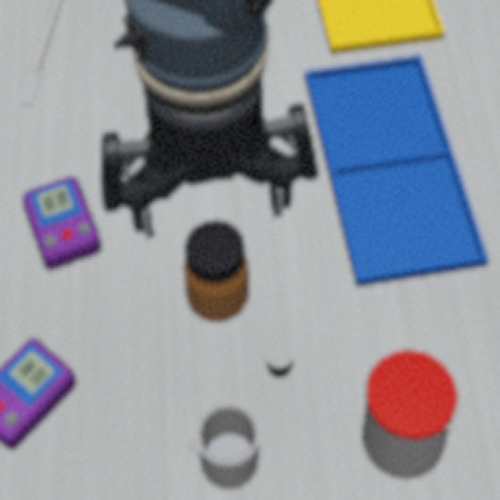

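The jar, at (216,270), lies between the open fingers at (145,220) and (282,205), with nothing else close to them. I'll descend.

Request:
jog_arm:
  moves:
    - [[-0.004,0.008,0,0.003,0,-0.005,1],[0,0,0,0,0.01,0,1],[0,0,0,0,0.015,0,1],[0,0,0,0,0.015,0,1],[0,0,0,0,0.015,0,1],[0,0,0,0,0.01,0,1],[0,0,0,0,0.005,0,1],[0,0,0,0,0,0,1]]

```text
time_s: 13.07
eef_pos: [0.454, -0.2602, 0.0483]
tcp_rot: [-0.521, 0.475, -0.482, 0.521]
ft_force: [-0.6, 0.8, -0.1]
finger_gap: 0.0853
```

```bash
python3 -c "
from h import *
go([.4528,-.2582,.045],5)"
```

```text
t 13.0667 pos [ 0.454  -0.2602  0.0483] jaw 4.9 gap 0.0853 F [-0.6  0.8 -0.1] q [-0.52  0.38 -0.37  0.8  -0.    0.97]
dworld [-0.0012  0.002  -0.0033] turn(tool) [-0.0068 -0.0021  0.0068] shift in goal axes [-0.0021  0.0033 -0.0011] shift now axes [-0.0021  0.0033 -0.0011]
```

Request:
jog_arm:
  moves:
    - [[-0.006,0,0.006,-0.002,0.003,-0.001,0.8],[0,0,0,0,0,0,0.7],[0,0,0,0,0,0,0.6],[0,0,0,0,0,0,0.5],[0,0,0,0,0,0,0.3],[0,0,0,0,0,0,0.2],[0,0,0,0,0,0,0.2],[0,0,0,0,0,0,0.2]]

```text
time_s: 13.73
eef_pos: [0.4541, -0.2591, 0.0477]
tcp_rot: [-0.52, 0.477, -0.48, 0.521]
ft_force: [0.9, 0.3, -1.8]
finger_gap: 0.0477
```

Request:
jog_arm:
  moves:
    - [[0,0,0,0,-0.005,0,0.2],[0,0,0,0,-0.01,0,0.2],[0,0,0,0,-0.02,0,0.2],[0,0,0,0,-0.025,0,0.2],[0,0,0,0,-0.025,0,0.2],[0,0,0,0,-0.02,0,0.2],[0,0,0,0,-0.01,0,0.2],[0,0,0,0,0,0,0.2]]

```text
time_s: 14.4
eef_pos: [0.4524, -0.2581, 0.1719]
tcp_rot: [-0.521, 0.478, -0.479, 0.521]
ft_force: [0.5, -0.2, -1.0]
finger_gap: 0.0476
```

```bash
python3 -c "
from h import *
go([.6174,.0267,.12],5)"
```

```text
t 14.4 pos [ 0.4524 -0.2581  0.1719] jaw 4.9 gap 0.0476 F [ 0.5 -0.2 -1. ] q [-0.52  0.27 -0.18  1.11  0.    0.97]
dworld [ 0.165   0.2848 -0.0519] turn(tool) [-0.002  -0.0026  0.0014] shift in goal axes [-0.2693  0.0519  0.1892] shift now axes [-0.2699  0.052   0.1884]
```

Request:
jog_arm:
  moves:
    - [[0,0,0,-0.01,0,0.007,0.2],[0,0,0,-0.018,0,0.013,0.2],[0,0,0,-0.024,0,0.017,0.2],[0,0,0,-0.024,0,0.017,0.2],[0,0,0,-0.024,0,0.017,0.2],[0,0,0,-0.024,0,0.017,0.2],[0,0,0,-0.024,0,0.017,0.2],[0,0,0,-0.024,0,0.017,0.2]]

```text
time_s: 15.07
eef_pos: [0.5608, -0.0697, 0.1698]
tcp_rot: [0.519, -0.481, 0.481, -0.518]
ft_force: [0.5, -1.0, -1.6]
finger_gap: 0.0477
```

Request:
jog_arm:
  moves:
    - [[0,0,0,-0.024,0,0.017,0.2],[0,0,0,-0.024,0,0.017,0.2],[0,0,0,-0.022,0,0.016,0.2],[0,0,0,-0.014,0,0.01,0.2],[0,0,0,-0.006,0,0.004,0.2],[0,0,0,0,0,0,0.2],[0,0,0,0,0,0,0.2],[0,0,0,0,0,0,0.2]]

```text
time_s: 15.73
eef_pos: [0.6182, 0.04, 0.1621]
tcp_rot: [0.523, -0.482, 0.476, -0.517]
ft_force: [-0.0, -1.0, -0.9]
finger_gap: 0.0477
```

```bash
python3 -c "
from h import *
go([.6174,.0267,.08],5)"
```

```text
t 15.7333 pos [0.6182 0.04   0.1621] jaw 4.7 gap 0.0477 F [-0.  -1.  -0.9] q [0.06 0.45 0.06 1.2  0.   1.55]
dworld [-0.0008 -0.0133 -0.0821] turn(tool) [ 0.0115 -0.0045 -0.0007] shift in goal axes [ 0.0132  0.0821 -0.0019] shift now axes [ 0.0132  0.0822 -0.0009]
```

Request:
jog_arm:
  moves:
    - [[0.01,-0.004,0,0.012,0,-0.001,0.2],[0,0,0,0,0,0,0.2],[0,0,0,0,0.015,0,0.2],[0,0,0,0,0.015,0,0.2],[0,0,0,0,0.02,0,0.2],[0,0,0,0,0.015,0,0.2],[0,0,0,0,0.01,0,0.2],[0,0,0,0,0,0,0.2]]

```text
time_s: 16.4
eef_pos: [0.6157, 0.017, 0.0876]
tcp_rot: [-0.518, 0.48, -0.482, 0.519]
ft_force: [-0.1, 1.1, -1.9]
finger_gap: 0.0475
```

```bash
python3 -c "
from h import *
go([.6174,.0267,.054],5)
c2=r.capture('side');t2=c2['pixels'][120:260,290:430]
cv2.imwrite('pics/p6.png',cv2.resize(t2,(500,500),interpolation=2)[...,::-1])"
```

```text
t 16.4 pos [0.6157 0.017  0.0876] jaw 4.3 gap 0.0475 F [-0.1  1.1 -1.9] q [ 0.03  0.48 -0.08  1.   -0.    1.52]
dworld [ 0.0017  0.0097 -0.0336] turn(tool) [-0.0037 -0.0121  0.0009] shift in goal axes [-0.0096  0.0336  0.0025] shift now axes [-0.0096  0.0336  0.0023]
```

View pics/p6.png

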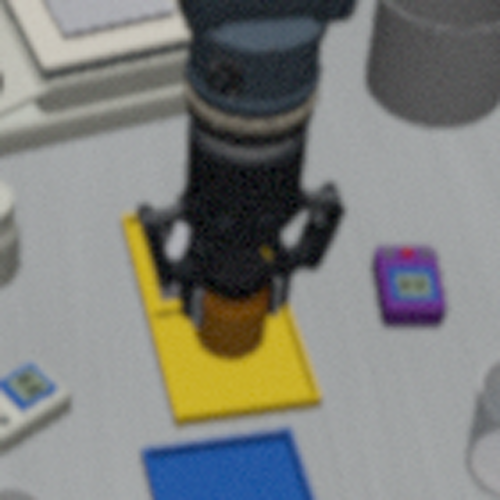

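The jar hangs upright above the near yellow bay, at (232,330).

Request:
jog_arm:
  moves:
    - [[0,-0.01,0,-0.006,0,0.001,0.2],[0,0,0,0,0,0,0.2],[0,0,0,0,0.01,0,0.2],[0,0,0,0,0.01,0,0.2],[0,0,0,0,0.006,0,0.2],[0,0,0,0,0.002,0,0.2],[0,0,0,0,0,0,0.2],[0,0,0,0,0,0,0.2]]

```text
time_s: 17.12
eef_pos: [0.6188, 0.0233, 0.0613]
tcp_rot: [-0.519, 0.475, -0.481, 0.523]
ft_force: [1.0, 0.3, -0.9]
finger_gap: 0.0475
```

```bash
python3 -c "
from h import *
go([.6174,.0267,.052],5)"
```

```text
t 17.1167 pos [0.6188 0.0233 0.0613] jaw 4.9 gap 0.0475 F [ 1.   0.3 -0.9] q [ 0.04  0.51 -0.11  0.94 -0.    1.52]
dworld [-0.0014  0.0034 -0.0093] turn(tool) [-0.0097 -0.0015  0.0013] shift in goal axes [-0.0036  0.0093 -0.0011] shift now axes [-0.0036  0.0093 -0.0012]
```

Request:
jog_arm:
  moves:
    - [[-0.009,0,0,0,0.002,0,0.2],[0,0,0,0,0.002,0,0.2],[0,0,0,0,0.002,0,0.2],[0,0,0,0,0.001,0,0.2],[0,0,0,0,0.001,0,0.2],[0,0,0,0,0,0,0.2],[0,0,0,0,0,0,0.2],[0,0,0,0,0,0,0.2]]

```text
time_s: 17.78
eef_pos: [0.6193, 0.0232, 0.0529]
tcp_rot: [0.521, -0.478, 0.479, -0.521]
ft_force: [0.5, -0.3, -1.3]
finger_gap: 0.0476
```

```bash
python3 -c "
from h import *
go([.6174,.0267,.052],5)"
```

```text
t 17.7833 pos [0.6193 0.0232 0.0529] jaw 4.9 gap 0.0476 F [ 0.5 -0.3 -1.3] q [ 0.04  0.52 -0.11  0.94 -0.    1.52]
dworld [-0.0019  0.0035 -0.0009] turn(tool) [-0.0004 -0.0016  0.0014] shift in goal axes [-0.0036  0.0009 -0.0015] shift now axes [-0.0036  0.0009 -0.0016]
```

Request:
jog_arm:
  moves:
    - [[0,0,0,0,0.001,0,0.2],[0,0,0,0,0.001,0,0.2],[0,0,0,0,0,0,0.2],[0,0,0,0,0,0,0.2],[0,0,0,0,0,0,0.2],[0,0,0,0,0,0,0.2],[0,0,0,0,0,0,0.2],[0,0,0,0,0,0,0.2]]

```text
time_s: 18.45
eef_pos: [0.6194, 0.0232, 0.0511]
tcp_rot: [0.521, -0.477, 0.479, -0.521]
ft_force: [0.0, 0.2, -1.1]
finger_gap: 0.0476
```

Request:
jog_arm:
  moves:
    - [[0,0,0,0,0.001,0,0.2],[0,0,0,0,0.001,0,0.2],[0,0,0,0,0,0,0.2],[0,0,0,0,0,0,0.2],[0,0,0,0,0,0,0.2],[0,0,0,0,0,0,0.2],[0,0,0,0,0,0,0.2],[0,0,0,0,0,0,0.2]]

```text
time_s: 19.12
eef_pos: [0.6197, 0.0232, 0.0505]
tcp_rot: [-0.521, 0.477, -0.479, 0.521]
ft_force: [0.9, 0.1, -1.3]
finger_gap: 0.048
```

Request:
jog_arm:
  moves:
    - [[0,0,0,0,0.001,0,0.2],[0,0,0,0,0.001,0,0.2],[0,0,0,0,0.001,0,0.2],[0,0,0,0,0,0,0.2],[0,0,0,0,0,0,0.2],[0,0,0,0,0,0,0.2],[0,0,0,0,0,0,0.2],[0,0,0,0,0,0,0.2]]

```text
time_s: 19.78
eef_pos: [0.6197, 0.0231, 0.0504]
tcp_rot: [-0.52, 0.477, -0.48, 0.522]
ft_force: [-0.1, -0.7, 1.5]
finger_gap: 0.0478
```

The jar is down: z has stopped and the force has flipped. Release, rise, and turn toward the timer.

Request:
jog_arm:
  moves:
    - [[0,0,0,0,0,0,0.6],[0,0,0,0,0,0,0.7],[0,0,0,0,0,0,0.8],[0,0,0,0,0,0,0.9],[0,0,0,0,0,0,0.95],[0,0,0,0,0,0,0.95],[0,0,0,0,0,0,0.95],[0,0,0,0,-0.005,0,0.95]]

```text
time_s: 20.45
eef_pos: [0.6194, 0.0232, 0.0546]
tcp_rot: [-0.521, 0.477, -0.479, 0.521]
ft_force: [-1.3, 0.1, -0.3]
finger_gap: 0.0813
```

Request:
jog_arm:
  moves:
    - [[0,0,0,0,-0.01,0,0.95],[0,0,0,0,-0.02,0,0.95],[0,0,0,0,-0.025,0,0.95],[0,0,0,0,-0.025,0,0.95],[0,0,0,0,-0.02,0,0.95],[0,0,0,0,-0.01,0,0.95],[0,0,0,0,0,0,0.95],[0,0,0,0,0,0,0.95]]

```text
time_s: 21.12
eef_pos: [0.619, 0.0233, 0.1762]
tcp_rot: [-0.52, 0.476, -0.48, 0.522]
ft_force: [-0.1, 0.4, -0.4]
finger_gap: 0.0809
```

Request:
jog_arm:
  moves:
    - [[0,0.118,0,0,0,0,0.9],[0,0.118,0,0,0,0,0.9],[0,0.118,0,0,0,0,0.9],[0,0.118,0,0,0,0,0.9],[0,0.118,0,0,0,0,0.9],[0,0.118,0,0,0,0,0.9],[0,0.118,0,0,0,0,0.9],[0,0.118,0,0,0,0,0.9]]

```text
time_s: 21.78
eef_pos: [0.6158, 0.0232, 0.171]
tcp_rot: [0.234, -0.667, 0.668, -0.233]
ft_force: [0.1, -0.4, 0.3]
finger_gap: 0.0772
```

```bash
python3 -c "
from h import *
go([.457,-.011,.1],-55.9)"
```

```text
t 21.7833 pos [0.6158 0.0232 0.171 ] jaw -51.4 gap 0.0772 F [ 0.1 -0.4  0.3] q [ 0.04  0.43  0.06  1.2  -0.    2.51]
dworld [-0.1588 -0.0342 -0.071 ] turn(tool) [-0.0002  0.0779  0.0022] shift in goal axes [ 0.1507  0.071  -0.0607] shift now axes [ 0.1453  0.0713 -0.0723]
```

Request:
jog_arm:
  moves:
    - [[0,0.075,0,0,0,0,0.9],[0,0,0,0.025,0,-0.01,0.9],[0,0,0,0.03,0,-0.012,0.9],[0,0,0,0.03,0.01,-0.012,0.9],[0,0,0,0.03,0.02,-0.012,0.9],[0,0,0,0.02,0.02,-0.008,0.9],[0,0,0,0.01,0.01,-0.004,0.9],[0,0,0,0,0,0,0.9]]

```text
time_s: 22.45
eef_pos: [0.4519, -0.0095, 0.1018]
tcp_rot: [-0.208, 0.678, -0.676, 0.2]
ft_force: [-0.1, -0.0, -0.2]
finger_gap: 0.0766
```

```bash
python3 -c "
from h import *
go([.457,-.011,.08],-55.9)"
```

```text
t 22.45 pos [ 0.4519 -0.0095  0.1018] jaw -56.5 gap 0.0766 F [-0.1 -0.  -0.2] q [-0.02  0.23 -0.44  0.91 -0.    2.54]
dworld [ 0.0051 -0.0015 -0.0218] turn(tool) [ 0.0051 -0.0096  0.0102] shift in goal axes [-0.0034  0.0218  0.0041] shift now axes [-0.0037  0.0218  0.0042]
```

Request:
jog_arm:
  moves:
    - [[0.005,-0.01,0.01,-0.003,0.01,0.004,0.9],[0,0,0,0,0.012,0,0.9],[0,0,0,0,0.01,0,0.9],[0,0,0,0,0.005,0,0.9],[0,0,0,0,0,0,0.9],[0,0,0,0,0,0,0.9],[0,0,0,0,0,0,0.9],[0,0,0,0,0,0,0.9]]

```text
time_s: 23.12
eef_pos: [0.4601, -0.0108, 0.0647]
tcp_rot: [0.207, -0.676, 0.676, -0.208]
ft_force: [-0.1, -0.2, 1.0]
finger_gap: 0.077
```

```bash
python3 -c "
from h import *
go([.457,-.011,.03],-55.9)
c2=r.capture('side');t2=c2['pixels'][180:290,230:340]
cv2.imwrite('pics/p7.png',cv2.resize(t2,(500,500),interpolation=2)[...,::-1])"
```

```text
t 23.1167 pos [ 0.4601 -0.0108  0.0647] jaw -55.9 gap 0.077 F [-0.1 -0.2  1. ] q [-0.02  0.28 -0.49  0.8   0.    2.52]
dworld [-0.0031 -0.0002 -0.0347] turn(tool) [-0.0005  0.0007 -0.0014] shift in goal axes [ 0.0027  0.0347 -0.0016] shift now axes [ 0.0027  0.0347 -0.0016]
```

View pics/p7.png

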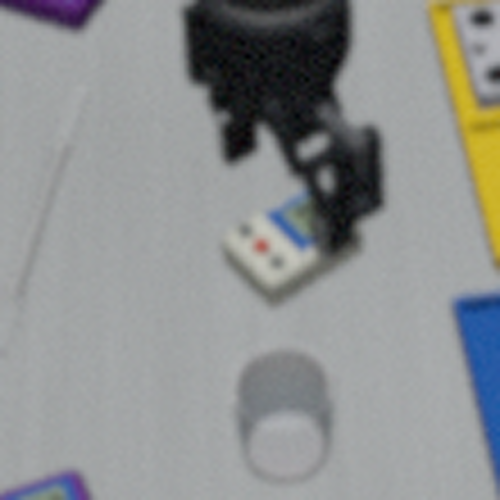

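The timer at about (292,245) lies between the fingertips at (238,150) and (335,240), which are still above it; the alignment agrees with the measured numbers. I'll descend.

Request:
jog_arm:
  moves:
    - [[0,0,0,0.002,0.008,-0.001,0.9],[0,0,0,0,0.01,0,0.9],[0,0,0,0,0.008,0,0.9],[0,0,0,0,0.004,0,0.9],[0,0,0,0,0,0,0.9],[0,0,0,0,0,0,0.9],[0,0,0,0,0,0,0.9],[0,0,0,0,0,0,0.9]]

```text
time_s: 23.83
eef_pos: [0.4584, -0.0111, 0.0335]
tcp_rot: [0.206, -0.676, 0.676, -0.209]
ft_force: [-0.5, -0.1, 0.1]
finger_gap: 0.0768
```

```bash
python3 -c "
from h import *
go([.457,-.011,.03],-55.9)"
```

```text
t 23.8333 pos [ 0.4584 -0.0111  0.0335] jaw -55.9 gap 0.0768 F [-0.5 -0.1  0.1] q [-0.02  0.32 -0.54  0.71  0.    2.52]
dworld [-0.0014  0.0001 -0.0035] turn(tool) [-0.002   0.0008 -0.0034] shift in goal axes [ 0.0011  0.0035 -0.0009] shift now axes [ 0.0011  0.0035 -0.0009]
```

Request:
jog_arm:
  moves:
    - [[0,0,0,0.001,0.003,-0.001,0.8],[0,0,0,0,0.001,0,0.7],[0,0,0,0,0,0,0.6],[0,0,0,0,0,0,0.5],[0,0,0,0,0,0,0.3],[0,0,0,0,0,0,0.2],[0,0,0,0,0,0,0.2],[0,0,0,0,0,0,0.2]]

```text
time_s: 24.5
eef_pos: [0.4574, -0.0108, 0.0303]
tcp_rot: [0.206, -0.675, 0.676, -0.21]
ft_force: [0.2, 0.2, -1.3]
finger_gap: 0.0468
```

Request:
jog_arm:
  moves:
    - [[0,0,0,0,-0.005,0,0.2],[0,0,0,0,-0.01,0,0.2],[0,0,0,0,-0.015,0,0.2],[0,0,0,0,-0.02,0,0.2],[0,0,0,0,-0.02,0,0.2],[0,0,0,0,-0.015,0,0.2],[0,0,0,0,-0.005,0,0.2],[0,0,0,0,0,0,0.2]]

```text
time_s: 25.17
eef_pos: [0.4555, -0.0108, 0.1249]
tcp_rot: [0.207, -0.676, 0.676, -0.208]
ft_force: [1.1, 0.4, -1.5]
finger_gap: 0.0465
```

Request:
jog_arm:
  moves:
    - [[0,-0.1,0,0,0,0,0.2],[0,-0.12,0,0,0,0,0.2],[0,-0.12,0,0,0,0,0.2],[0,-0.12,0,0,0,0,0.2],[0,-0.12,0,0,0,0,0.2],[0,-0.12,0,0,0,0,0.2],[0,-0.12,0,0,0,0,0.2],[0,-0.12,0,0,0,0,0.2]]

```text
time_s: 25.83
eef_pos: [0.4528, -0.0108, 0.1191]
tcp_rot: [-0.501, 0.501, -0.499, 0.499]
ft_force: [0.5, -0.7, -0.9]
finger_gap: 0.0463
```

```bash
python3 -c "
from h import *
go([.6006,-.1042,.1],5)"
```

```text
t 25.8333 pos [ 0.4528 -0.0108  0.1191] jaw -0.1 gap 0.0463 F [ 0.5 -0.7 -0.9] q [-0.02  0.21 -0.42  0.95  0.    1.55]
dworld [ 0.1478 -0.0934 -0.0191] turn(tool) [ 0.0037 -0.0882 -0.0006] shift in goal axes [0.1059 0.0191 0.1391] shift now axes [0.0933 0.0186 0.148 ]
```

Request:
jog_arm:
  moves:
    - [[0,-0.085,0,0,0,0,0.2],[0,0,0,0.012,0,0.016,0.2],[0,0,0,0.018,0,0.024,0.2],[0,0,0,0.02,0,0.027,0.2],[0,0,0,0.02,0,0.027,0.2],[0,0,0,0.018,0,0.024,0.2],[0,0,0,0.01,0,0.013,0.2],[0,0,0,0.004,0,0.005,0.2]]

```text
time_s: 26.5
eef_pos: [0.5975, -0.1015, 0.1078]
tcp_rot: [0.528, -0.479, 0.469, -0.521]
ft_force: [-1.3, 0.6, -0.5]
finger_gap: 0.0465
```

Request:
jog_arm:
  moves:
    - [[0,0,0,0,0,0,0.2],[0,0,0,0,0,0,0.2],[0,0,0,0,0,0,0.2],[0,0,0,0,0,0,0.2],[0,0,0,0,0,0,0.2],[0,0,0,0,0,0,0.2],[0,0,0,0,0,0,0.2],[0,0,0,0,0,0,0.2]]

```text
time_s: 27.17
eef_pos: [0.5925, -0.0989, 0.1054]
tcp_rot: [0.529, -0.481, 0.467, -0.52]
ft_force: [0.1, 0.8, -0.8]
finger_gap: 0.0468
```

```bash
python3 -c "
from h import *
go([.6006,-.1042,.045],5)"
```

```text
t 27.1667 pos [ 0.5925 -0.0989  0.1054] jaw 5.9 gap 0.0468 F [ 0.1  0.8 -0.8] q [-0.17  0.46 -0.07  1.07 -0.    1.3 ]
dworld [ 0.0081 -0.0053 -0.0604] turn(tool) [ 0.0224  0.015  -0.0056] shift in goal axes [0.0059 0.0604 0.0076] shift now axes [0.0064 0.0602 0.0088]
```

Request:
jog_arm:
  moves:
    - [[0.022,0.015,-0.005,0.006,0,0.008,0.2],[0,0,0,0,0,0,0.2],[0,0,0,0,0.01,0,0.2],[0,0,0,0,0.015,0,0.2],[0,0,0,0,0.012,0,0.2],[0,0,0,0,0.006,0,0.2],[0,0,0,0,0,0,0.2],[0,0,0,0,0,0,0.2]]

```text
time_s: 27.83
eef_pos: [0.6043, -0.1055, 0.0629]
tcp_rot: [-0.519, 0.476, -0.481, 0.522]
ft_force: [0.0, -0.2, -0.1]
finger_gap: 0.0466
```

```bash
python3 -c "
from h import *
go([.6006,-.1042,.0343],5)"
```

```text
t 27.8333 pos [ 0.6043 -0.1055  0.0629] jaw 4.8 gap 0.0466 F [ 0.  -0.2 -0.1] q [-0.17  0.5  -0.13  0.94  0.    1.31]
dworld [-0.0037  0.0013 -0.0286] turn(tool) [-0.0081 -0.003   0.0015] shift in goal axes [-0.0016  0.0286 -0.0035] shift now axes [-0.0016  0.0285 -0.0038]
```

Request:
jog_arm:
  moves:
    - [[-0.008,-0.003,0,-0.001,0.006,-0.004,0.2],[0,0,0,0,0.008,0,0.2],[0,0,0,0,0.006,0,0.2],[0,0,0,0,0.003,0,0.2],[0,0,0,0,0.002,0,0.2],[0,0,0,0,0,0,0.2],[0,0,0,0,0,0,0.2],[0,0,0,0,0,0,0.2]]

```text
time_s: 28.5
eef_pos: [0.6009, -0.105, 0.0369]
tcp_rot: [0.521, -0.477, 0.479, -0.521]
ft_force: [-0.6, -0.2, -1.2]
finger_gap: 0.0463
```

```bash
python3 -c "
from h import *
go([.6006,-.1042,.0343],5)
c2=r.capture('side');t2=c2['pixels'][210:330,300:420]
cv2.imwrite('pics/p8.png',cv2.resize(t2,(500,500),interpolation=2)[...,::-1])"
```

```text
t 28.5 pos [ 0.6009 -0.105   0.0369] jaw 5.0 gap 0.0463 F [-0.6 -0.2 -1.2] q [-0.17  0.52 -0.16  0.89 -0.    1.31]
dworld [-0.0003  0.0008 -0.0026] turn(tool) [-0.0016  0.0002  0.0021] shift in goal axes [-0.0008  0.0026 -0.0002] shift now axes [-0.0008  0.0026 -0.0002]
```

View pics/p8.png

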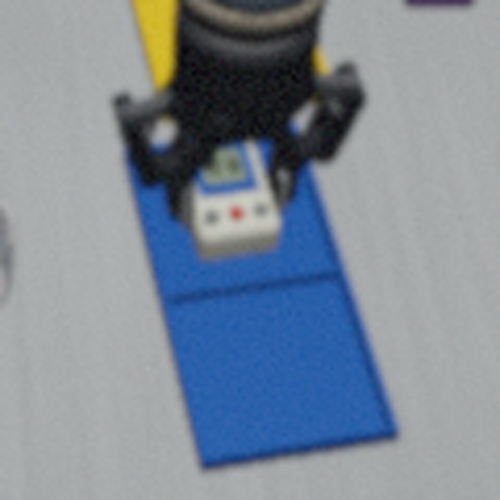

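The timer is face up and square in the far blue bay at (237,215), about 2.6 mm above the floor.

Request:
jog_arm:
  moves:
    - [[0,0,0,0,0.001,0,0.2],[0,0,0,0,0.001,0,0.2],[0,0,0,0,0.001,0,0.2],[0,0,0,0,0,0,0.2],[0,0,0,0,0,0,0.2],[0,0,0,0,0,0,0.2],[0,0,0,0,0,0,0.2],[0,0,0,0,0,0,0.2]]

```text
time_s: 29.22
eef_pos: [0.6016, -0.1051, 0.0346]
tcp_rot: [-0.521, 0.476, -0.479, 0.522]
ft_force: [-0.3, -0.4, -1.0]
finger_gap: 0.0468
```

Request:
jog_arm:
  moves:
    - [[0,0,0,0,0.001,0,0.2],[0,0,0,0,0.001,0,0.2],[0,0,0,0,0,0,0.2],[0,0,0,0,0,0,0.2],[0,0,0,0,0,0,0.2],[0,0,0,0,0,0,0.2],[0,0,0,0,0,0,0.2],[0,0,0,0,0,0,0.2]]

```text
time_s: 29.88
eef_pos: [0.6017, -0.1052, 0.0345]
tcp_rot: [-0.521, 0.476, -0.48, 0.522]
ft_force: [-0.2, -0.1, -0.2]
finger_gap: 0.0462
```

The timer is down, since z stopped as calculated. I'll release with a limited opening, rise, then move to the beaker.

Request:
jog_arm:
  moves:
    - [[0,0,0,0,0,0,0.56],[0,0,0,0,0,0,0.6],[0,0,0,0,0,0,0.64],[0,0,0,0,0,0,0.66],[0,0,0,0,0,0,0.66],[0,0,0,0,0,0,0.66],[0,0,0,0,-0.003,0,0.66],[0,0,0,0,-0.005,0,0.66]]

```text
time_s: 30.55
eef_pos: [0.6012, -0.1051, 0.0419]
tcp_rot: [-0.521, 0.476, -0.479, 0.522]
ft_force: [-0.4, 0.4, -0.5]
finger_gap: 0.0563
```

Request:
jog_arm:
  moves:
    - [[0,0,0,0,-0.01,0,0.66],[0,0,0,0,-0.025,0,0.7],[0,0,0,0,-0.03,0,1],[0,0,0,0,-0.03,0,1],[0,0,0,0,-0.025,0,1],[0,0,0,0,-0.012,0,1],[0,0,0,0,0,0,1],[0,0,0,0,0,0,1]]

```text
time_s: 31.22
eef_pos: [0.6004, -0.1047, 0.187]
tcp_rot: [-0.52, 0.475, -0.48, 0.522]
ft_force: [1.6, 0.3, -0.4]
finger_gap: 0.0852
```

```bash
python3 -c "
from h import *
go([.5787,-.382,.16],5)"
```

```text
t 31.2167 pos [ 0.6004 -0.1047  0.187 ] jaw 5.0 gap 0.0852 F [ 1.6  0.3 -0.4] q [-0.17  0.4   0.06  1.22 -0.    1.31]
dworld [-0.0217 -0.2773 -0.027 ] turn(tool) [-0.0067  0.0001  0.0035] shift in goal axes [ 0.2743  0.027  -0.0458] shift now axes [ 0.2742  0.0277 -0.046 ]
```

Request:
jog_arm:
  moves:
    - [[-0.006,0,0.003,0.018,0,-0.003,1],[0,0,0,0.03,0,-0.005,1],[0,0,0,0.03,0,-0.005,1],[0,0,0,0.03,0,-0.005,1],[0,0,0,0.03,0,-0.005,1],[0,0,0,0.03,0,-0.005,1],[0,0,0,0.03,0,-0.005,1],[0,0,0,0.03,0,-0.005,1]]

```text
time_s: 31.88
eef_pos: [0.5803, -0.3365, 0.18]
tcp_rot: [0.524, -0.478, 0.472, -0.524]
ft_force: [1.1, 0.1, -0.1]
finger_gap: 0.0855
```

Request:
jog_arm:
  moves:
    - [[0,0,0,0.026,0,-0.004,1],[0,0,0,0.014,0,-0.002,1],[0,0,0,0.004,0,0,1],[0,0,0,0,0.01,0,1],[0,0,0,0,0.01,0,1],[0,0,0,0,0,0,1],[0,0,0,0,0,0,1],[0,0,0,0,0,0,1]]

```text
time_s: 32.55
eef_pos: [0.5749, -0.3824, 0.1498]
tcp_rot: [0.524, -0.483, 0.469, -0.522]
ft_force: [0.3, 0.6, 0.2]
finger_gap: 0.0854
```

```bash
python3 -c "
from h import *
go([.5787,-.382,.12],5)"
```

```text
t 32.55 pos [ 0.5749 -0.3824  0.1498] jaw 5.5 gap 0.0854 F [0.3 0.6 0.2] q [-0.59  0.58  0.27  1.27  0.    0.89]
dworld [ 0.0038  0.0004 -0.0298] turn(tool) [ 0.0154  0.0078 -0.0132] shift in goal axes [-0.0001  0.0298  0.0038] shift now axes [0.0004 0.0298 0.0043]
```

Request:
jog_arm:
  moves:
    - [[0.015,0.008,-0.013,0,0,0.004,1],[0,0,0,0,0.01,0,1],[0,0,0,0,0.015,0,1],[0,0,0,0,0.005,0,1],[0,0,0,0,0,0,1],[0,0,0,0,0,0,1],[0,0,0,0,0,0,1],[0,0,0,0,0,0,1]]

```text
time_s: 33.22
eef_pos: [0.5807, -0.3773, 0.12]
tcp_rot: [-0.523, 0.476, -0.476, 0.523]
ft_force: [0.6, -0.3, 0.2]
finger_gap: 0.0853
```

```bash
python3 -c "
from h import *
go([.5787,-.382,.046],5)
c2=r.capture('side');t2=c2['pixels'][280:400,280:420]
cv2.imwrite('pics/p9.png',cv2.resize(t2,(560,480),interpolation=2)[...,::-1])"
```

```text
t 33.2167 pos [ 0.5807 -0.3773  0.12  ] jaw 5.4 gap 0.0853 F [ 0.6 -0.3  0.2] q [-0.58  0.59  0.19  1.18  0.    0.9 ]
dworld [-0.002  -0.0047 -0.074 ] turn(tool) [-0.0008  0.0066  0.0002] shift in goal axes [ 0.0045  0.074  -0.0024] shift now axes [ 0.0045  0.074  -0.0025]
```

View pics/p9.png

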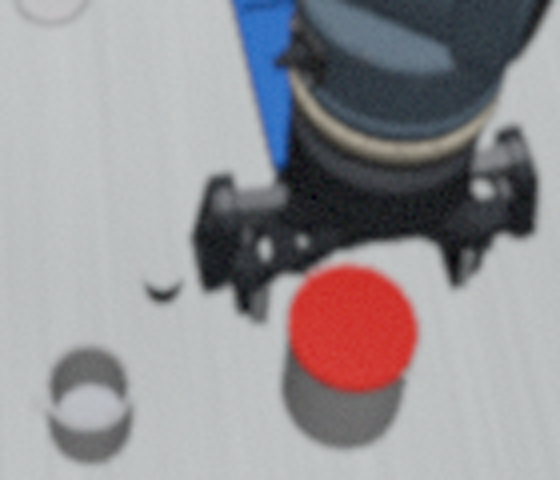

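The lid, at (352,328), sits centrally between the fingertips at (255,310) and (460,275), and the small beaker at (90,405) is clear. I'll descend.

Request:
jog_arm:
  moves:
    - [[0,0.006,0,0.004,0,-0.002,1],[0,0,0,0,0.01,0,1],[0,0,0,0,0.014,0,1],[0,0,0,0,0.015,0,1],[0,0,0,0,0.015,0,1],[0,0,0,0,0.01,0,1],[0,0,0,0,0.005,0,1],[0,0,0,0,0,0,1]]

```text
time_s: 33.93
eef_pos: [0.5797, -0.3842, 0.048]
tcp_rot: [-0.52, 0.476, -0.48, 0.521]
ft_force: [-0.4, 0.0, 0.3]
finger_gap: 0.0855
```

```bash
python3 -c "
from h import *
go([.5787,-.382,.046],5)"
```

```text
t 33.9333 pos [ 0.5797 -0.3842  0.048 ] jaw 4.9 gap 0.0855 F [-0.4  0.   0.3] q [-0.59  0.64  0.1   1.02  0.    0.9 ]
dworld [-0.001   0.0022 -0.002 ] turn(tool) [-0.0045 -0.0021  0.0033] shift in goal axes [-0.0023  0.002  -0.0008] shift now axes [-0.0023  0.002  -0.0008]
```

Request:
jog_arm:
  moves:
    - [[-0.004,0,0.003,-0.002,0.002,-0.001,0.9],[0,0,0,0,0,0,0.8],[0,0,0,0,0,0,0.7],[0,0,0,0,0,0,0.6],[0,0,0,0,0,0,0.4],[0,0,0,0,0,0,0.3],[0,0,0,0,0,0,0.3],[0,0,0,0,0,0,0.3]]

```text
time_s: 34.6
eef_pos: [0.5804, -0.3831, 0.0492]
tcp_rot: [-0.52, 0.476, -0.48, 0.521]
ft_force: [-0.0, 0.7, -0.7]
finger_gap: 0.059
```

Request:
jog_arm:
  moves:
    - [[0,0,0,0,-0.005,0,0.3],[0,0,0,0,-0.01,0,0.3],[0,0,0,0,-0.02,0,0.3],[0,0,0,0,-0.02,0,0.3],[0,0,0,0,-0.015,0,0.3],[0,0,0,0,-0.008,0,0.3],[0,0,0,0,0,0,0.3],[0,0,0,0,0,0,0.3]]

```text
time_s: 35.27
eef_pos: [0.579, -0.3826, 0.1333]
tcp_rot: [-0.521, 0.477, -0.479, 0.521]
ft_force: [-0.8, 0.3, -2.4]
finger_gap: 0.0588
```

```bash
python3 -c "
from h import *
go([.6094,-.2058,.1],5)"
```

```text
t 35.2667 pos [ 0.579  -0.3826  0.1333] jaw 4.9 gap 0.0588 F [-0.8  0.3 -2.4] q [-0.58  0.58  0.22  1.2   0.    0.9 ]
dworld [ 0.0304  0.1768 -0.0333] turn(tool) [-0.0029 -0.0022  0.0019] shift in goal axes [-0.1735  0.0333  0.0457] shift now axes [-0.1736  0.0331  0.0452]
```

Request:
jog_arm:
  moves:
    - [[0,0,0,-0.012,0,0.003,0.3],[0,0,0,-0.02,0,0.005,0.3],[0,0,0,-0.026,0,0.007,0.3],[0,0,0,-0.026,0,0.007,0.3],[0,0,0,-0.026,0,0.007,0.3],[0,0,0,-0.024,0,0.006,0.3],[0,0,0,-0.016,0,0.004,0.3],[0,0,0,-0.008,0,0.002,0.3]]

```text
time_s: 35.93
eef_pos: [0.6032, -0.2117, 0.125]
tcp_rot: [0.52, -0.482, 0.477, -0.519]
ft_force: [0.4, -0.5, -0.9]
finger_gap: 0.0591
```

Request:
jog_arm:
  moves:
    - [[0,0,0,0,0,0,0.3],[0,0,0,0,0,0,0.3],[0,0,0,0,0,0,0.3],[0,0,0,0,0,0,0.3],[0,0,0,0,0,0,0.3],[0,0,0,0,0,0,0.3],[0,0,0,0,0,0,0.3],[0,0,0,0,0,0,0.3]]

```text
time_s: 36.6
eef_pos: [0.6017, -0.2129, 0.1226]
tcp_rot: [0.521, -0.483, 0.476, -0.518]
ft_force: [-0.1, -0.2, -1.1]
finger_gap: 0.0586
```

```bash
python3 -c "
from h import *
go([.6094,-.2058,.065],5)"
```

```text
t 36.6 pos [ 0.6017 -0.2129  0.1226] jaw 4.5 gap 0.0586 F [-0.1 -0.2 -1.1] q [-0.34  0.5   0.05  1.13  0.    1.15]
dworld [ 0.0077  0.0071 -0.0576] turn(tool) [ 0.0099 -0.0083 -0.0046] shift in goal axes [-0.0064  0.0576  0.0083] shift now axes [-0.0062  0.0575  0.0088]
```

Request:
jog_arm:
  moves:
    - [[0.01,-0.008,-0.005,-0.004,0,0.008,0.3],[0,0,0,0,0,0,0.3],[0,0,0,0,0.01,0,0.3],[0,0,0,0,0.015,0,0.3],[0,0,0,0,0.015,0,0.3],[0,0,0,0,0.008,0,0.3],[0,0,0,0,0,0,0.3],[0,0,0,0,0,0,0.3]]

```text
time_s: 37.27
eef_pos: [0.6107, -0.2081, 0.071]
tcp_rot: [-0.521, 0.477, -0.479, 0.522]
ft_force: [0.8, 0.4, -0.7]
finger_gap: 0.0588
```

```bash
python3 -c "
from h import *
go([.6094,-.2058,.0532],5)"
```

```text
t 37.2667 pos [ 0.6107 -0.2081  0.071 ] jaw 5.0 gap 0.0588 F [ 0.8  0.4 -0.7] q [-0.33  0.54 -0.02  1.   -0.    1.15]
dworld [-0.0013  0.0023 -0.0178] turn(tool) [-0.0025  0.0006  0.0015] shift in goal axes [-0.0024  0.0178 -0.0011] shift now axes [-0.0024  0.0178 -0.0012]
```

Request:
jog_arm:
  moves:
    - [[-0.002,0,0,-0.001,0.006,0,0.3],[0,0,0,0,0.005,0,0.3],[0,0,0,0,0.003,0,0.3],[0,0,0,0,0.001,0,0.3],[0,0,0,0,0,0,0.3],[0,0,0,0,0,0,0.3],[0,0,0,0,0,0,0.3],[0,0,0,0,0,0,0.3]]

```text
time_s: 37.93
eef_pos: [0.6119, -0.2073, 0.0566]
tcp_rot: [-0.521, 0.476, -0.479, 0.522]
ft_force: [0.6, -0.4, -1.6]
finger_gap: 0.0589
```

Request:
jog_arm:
  moves:
    - [[0,0,0,0,0.001,0,0.3],[0,0,0,0,0.001,0,0.3],[0,0,0,0,0,0,0.3],[0,0,0,0,0,0,0.3],[0,0,0,0,0,0,0.3],[0,0,0,0,0,0,0.3],[0,0,0,0,0,0,0.3],[0,0,0,0,0,0,0.3]]

```text
time_s: 38.6
eef_pos: [0.6123, -0.2075, 0.0551]
tcp_rot: [-0.521, 0.476, -0.479, 0.522]
ft_force: [-0.0, 0.0, -1.4]
finger_gap: 0.0587
```

Request:
jog_arm:
  moves:
    - [[0,0,0,0,0.001,0,0.3],[0,0,0,0,0.001,0,0.3],[0,0,0,0,0,0,0.3],[0,0,0,0,0,0,0.3],[0,0,0,0,0,0,0.3],[0,0,0,0,0,0,0.3],[0,0,0,0,0,0,0.3],[0,0,0,0,0,0,0.3]]

```text
time_s: 39.27
eef_pos: [0.6122, -0.2075, 0.0528]
tcp_rot: [-0.521, 0.476, -0.479, 0.522]
ft_force: [0.5, 0.2, -1.1]
finger_gap: 0.0591
```

Request:
jog_arm:
  moves:
    - [[0,0,0,0,0.001,0,0.3],[0,0,0,0,0.001,0,0.3],[0,0,0,0,0,0,0.3],[0,0,0,0,0,0,0.3],[0,0,0,0,0,0,0.3],[0,0,0,0,0,0,0.3],[0,0,0,0,0,0,0.3],[0,0,0,0,0,0,0.3]]

```text
time_s: 39.93
eef_pos: [0.6125, -0.2077, 0.0518]
tcp_rot: [-0.521, 0.475, -0.48, 0.522]
ft_force: [-0.6, -0.0, 1.1]
finger_gap: 0.0592
```

The beaker has touched down. Release, rise, and back away for a last look.

Request:
jog_arm:
  moves:
    - [[0,0,0,0,0,0,0.72],[0,0,0,0,0,0,0.8],[0,0,0,0,0,0,0.9],[0,0,0,0,0,0,1],[0,0,0,0,0,0,1],[0,0,0,0,0,0,1],[0,0,0,0,0,0,1],[0,0,0,0,-0.005,0,1]]

```text
time_s: 40.6
eef_pos: [0.6124, -0.2076, 0.0564]
tcp_rot: [-0.521, 0.476, -0.48, 0.522]
ft_force: [-1.5, -0.2, 0.2]
finger_gap: 0.0856
```

Request:
jog_arm:
  moves:
    - [[0,0,0,0,-0.01,0,1],[0,0,0,0,-0.02,0,1],[0,0,0,0,-0.03,0,1],[0,0,0,0,-0.03,0,1],[0,0,0,0,-0.03,0,1],[0,0,0,0,-0.03,0,1],[0,0,0,0,-0.03,0,1],[0,0,0,0,-0.02,0,1]]

```text
time_s: 41.27
eef_pos: [0.6081, -0.2059, 0.2671]
tcp_rot: [0.522, -0.478, 0.478, -0.521]
ft_force: [0.4, -0.2, 0.3]
finger_gap: 0.0855
```

Request:
jog_arm:
  moves:
    - [[0,0,0,0,0,-0.03,1],[0,0,0,0,0,-0.035,1],[0,0,0,0,0,-0.035,1],[0,0,0,0,0,-0.035,1],[0,0,0,0,0,-0.035,1],[0,0,0,0,0,-0.035,1],[0,0,0,0,0,-0.03,1],[0,0,0,0,0,0,1]]

```text
time_s: 41.93
eef_pos: [0.3683, -0.2263, 0.2783]
tcp_rot: [-0.52, 0.469, -0.484, 0.524]
ft_force: [1.2, -0.5, 0.7]
finger_gap: 0.0857
```

```bash
python3 -c "
from h import *
go([.6094,-.2058,.065],5)
c=r.capture('side');save(c,'f_side');w2=pts(c)
c=r.capture('top');save(c,'f_top');w=pts(c)
hsv=cv2.cvtColor(c['pixels'],cv2.COLOR_RGB2HSV);H,S,V=[hsv[...,i].astype(int) for i in range(3)]
def f(n,m):
    p=w[m&np.isfinite(w[...,2])]; print(n,len(p),p.mean(0).round(4),'zstd',p[:,2].std().round(4)) if len(p) else print(n,0)
def box(x,y,a,lo,hi): return (abs(w[...,0]-x)<a)&(abs(w[...,1]-y)<a)&(w[...,2]>lo)&(w[...,2]<hi)
f('beaker',box(.612,-.207,.05,.07,.1)); f('timer',box(.602,-.105,.05,.022,.04)); f('jar',box(.619,.023,.04,.07,.09)); f('plate',box(.61,.1295,.048,.013,.03))
f('white',box(.4432,.1364,.05,.062,.09)); f('small',box(.4527,-.401,.04,.03,.06))
cv2.imwrite('pics/f.png',np.vstack([cv2.resize(c['pixels'][140:250,240:460],(560,280)),cv2.resize(cv2.imread('pics/f_side.png')[150:400,220:440,::-1],(280,318),interpolation=1) if 0 else np.zeros((1,560,3),np.uint8)])[...,::-1])
"
```

```text
t 41.9333 pos [ 0.3683 -0.2263  0.2783] jaw 5.2 gap 0.0857 F [ 1.2 -0.5  0.7] q [-0.55  0.06 -0.17  1.32  0.    0.93]
dworld [ 0.2411  0.0205 -0.2133] turn(tool) [-0.0175  0.0042  0.0113] shift in goal axes [0.0006 0.2133 0.2419] shift now axes [-0.0008  0.2175  0.2382]
beaker 330 [ 0.6103 -0.2049  0.082 ] zstd 0.0031
timer 312 [ 0.5989 -0.0993  0.0303] zstd 0.0032
jar 172 [0.6173 0.0249 0.0792] zstd 0.0025
plate 493 [0.6072 0.1307 0.0187] zstd 0.0028
white 186 [0.4462 0.1394 0.0751] zstd 0.0031
small 0
```

View pics/f_side.png

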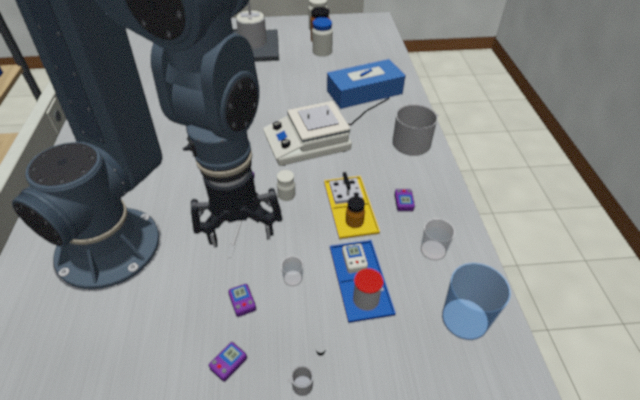

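View pics/f.png

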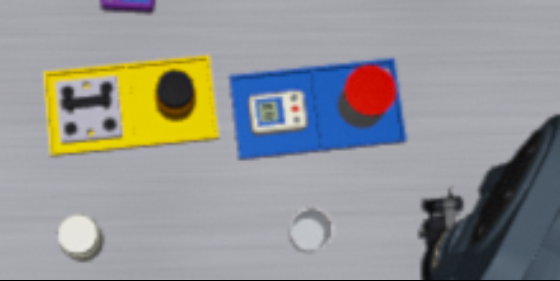

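In the final views the plate and jar are in the yellow tray and the timer and beaker in the blue one, each in its own bay. Top heights of 18, 79, 30 and 82 mm match items resting on the 4 mm floor. The small beaker is at the same side-view pixel as before, (302,380), and the white jar is where it was.

```bash
python3 -c "
from station import r
print(r.hand_in())"
```

```text
the job is handed in; nothing more can be done
None
```

Both kits are made up and the job was handed in at about 42 s of the 118 s allowed; no verdict is reported. The vial plate and amber jar are in the yellow tray, and the timer and large steel beaker are in the blue tray. Each was lowered until the force or height showed it touching the floor, then released.

**Last checks:** the top camera read the items' tops at 18 mm (plate), 79 mm (jar), 30 mm (timer) and 82 mm (beaker). Each is the item's height plus the 4 mm tray floor. All four looked upright in their own bays, and the gripper was clear of everything.

**Leave-alone items:**
- **White jar:** it read 3 to 4 mm from its first measurement. The robot never came near it, so I put this down to camera noise, which is well inside the 25 mm limit.
- **Small steel beaker:** the arm hid it in the final top view, so I checked it only from the side, where it sat at the same pixel as at the start.

**Slips along the way:** the arm coasted up to about 13 mm after fast moves, and I corrected that before each descent. It also shifted about 5 mm sideways as it closed on the plate handle. The plate still came off the dowels level, without binding.

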